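# Fasten the second latch of a repaired grinder's steel case

## Task

The repaired grinder is packed in its blue steel case and one of the two latches on top is already fastened. Fasten the open one: lower its wire bail behind the keeper on the lid until it meets the keeper's foot plate, draw it back under the keeper's lip until it is hooked, then press its lever over centre until it lies fully shut and holds the lid in. Feel your way - lower, draw and press gently, without forcing the latch or leaning on the lid - let go of everything at the end, and leave the other things on the bench and on the case where they are.

Things in the scene. Friction and masses are not known exactly. Their poses are not given: they have to be found in the camera images.
- case: blue steel case standing upright, too heavy to shift: 156 mm deep (x), 340 mm long (y), flat top 190 mm above the bench. Origin: centre of its underside; x from the body half to the lid half (away from the robot), y along it, z up. Seam along y at x = 18 mm. Folded handle on top, 13 mm high, x -62 to -26, y -54 to 54. Latches across the seam: open at y = 100, fastened at -100
- shut_latch (a point): pivot of the other latch, already fastened: shows what the open one must look like when done. Leave it alone
- pivot (a point): the open latch: centre of its lever's pivot pin, fixed to the case's body half, 20 mm above the case's top, at x -7, y +100 mm in the case's frame; axes as the case's. The latch's base under it is 32 mm wide (y)
- lever (a joint): lever angle about the pivot (about the case's +y). 0: shut, level, pointing from the pivot to -x; pi/2: straight up; 2.3: stop. Friction (0.028 N m) holds it where left. With the bail hooked and hand-taut it stands at 0.7 to 1.5. Pressing it on from there draws in the sprung lid: 2 to 14 N near its end, falling to dead centre at 0.15 to 0.45; below, it snaps shut by itself
- lever_end (a point): middle of the lever's upper face, 46 mm from the pivot. The lever is a bright steel plate 24 mm wide (y) and 3 mm thick, from 6 to 52 mm from the pivot; x of this frame points along it to the pivot, z square to the plate, up when shut. It bends if pressed with more than 22 N
- bail_pin (a point): centre of the pin on which the bail turns, on the lever as a crank: 14 mm from the pivot, 8 degrees below the lever's line when shut. At lever angle q it lies -14 cos(q - 0.14) mm in the case's x and 14 sin(q - 0.14) mm in height from the pivot, so the bail reaches farthest over the lid with the lever far open
- bail (a joint): angle of the bail about its pin, relative to the lever; -0.4 to 2.85. Bail angle minus lever angle is the bail's elevation above level, pointing to the case's +x. Friction (0.015 N m) makes it turn along with the lever until something stops it, so a bail not drawn under the lip lifts off again. Pulling the bail takes the lever along
- bail_bar (a point): centre of the bail's cross bar. The bail is a brass-coloured U of 5 mm round wire: two parallel arms, 39 mm over their outsides, 60 mm from pin to bar centre; x points along the arms away from the pin, y along the bar. The arms straddle lever, base and keeper and can be pinched across, at the bar, from above. The wire bends if pulled or pushed with more than 12 N
- keeper_mount (a point): nominal foot of the hook face, on the lid's top (moves with it); axes as the case's. 41.8 mm past the pivot in x (lid home), 46.8 ajar. The keeper: foot plate 28 mm (x, face at its middle) x 22 mm, packed up on shims, its top 5 to 16 mm above the lid, and in slots, the face up to 1.5 mm nearer or farther: neither is measured, feel them. Hook 20 mm wide (y), 3.6 mm wall on the pivot's side
- keeper_lip (a point): nominal outer edge of the lip's underside: 3 mm beyond the hook face and, at medium packing, 17 mm above the lid; the real one is up to 5.5 mm higher or lower. Lip 3 mm thick, 6.5 mm clear above the foot plate. The hooked bar lies under it against the face: bar centre 2.5 mm from the face, 2.5 to 4 mm above the foot plate. Too high it rides off the lip, too low it jams on the plate
- lid: the case's lid half, 60 mm deep (x), 340 mm long, as high as the body. Its flat top carries the keepers. At the open latch it springs ajar by 5 mm and gives about 1 mm per 20 N; leaning on it with more than 25 N dents it. Origin at the seam, on the top, at the fastened latch
- bearing: ball bearing, 32 mm across and 10 mm high, lying on top of the case between the handle and the seam; origin under its centre. Bystander, to be left alone
- grinder: red angle grinder lying on the bench, 265 mm long; origin under its middle. Bystander, to be left alone
- screwdriver: screwdriver lying on the bench; origin under its middle. Bystander, to be left alone
- grease_jar: white jar with a red cap, 68 mm across, 75 mm high; origin under its centre. Bystander, to be left alone
- brush_box: small cardboard box, 85 x 60 x 45 mm; origin under its centre. Bystander, to be left alone
- screw_tray: green open tray, 130 x 95 x 40 mm; origin under its centre. Bystander, to be left alone
- armature: motor armature, copper core 44 mm across on a 170 mm shaft, lying on the bench; origin under its middle. Bystander, to be left alone

How it is judged:
On the way, in this order (a step that is already met when the one before it is completed fails the run):
1. the bail is hooked: its bar is behind the keeper's hook face and under the lip (distance between bail_bar and keeper_c0 below 0.0065 m and x of bail_bar in the frame of keeper_mount above -0.001 m and y of bail_bar in the frame of keeper_mount between -0.008 and 0.008 m), for 0.2 s.
2. the lever is pressed past centre and shut with the bail still hooked and the lid drawn in (all of step 1 and value of joint lever below 0.08 rad and x of keeper_mount in the frame of case below 0.0391 m), for 0.2 s.
At the end, for the whole second after the job is handed in: The bail's bar sits in the keeper (beyond its hook face, under the lip, bar centre within 6.5 mm of the middle of the hook wall, within 8 mm sideways), the lever is shut to within 0.08 rad, the lid is drawn in to less than 4.3 mm ajar (5 mm when free) at the keeper, and this holds by itself (all of step 2); the robot touches nothing.
It fails at once if the lever is forced with more than 22 N (contact force between the arm and lever_c0 above 22 N).
It fails at once if the bail is pulled or pushed with more than 12 N (contact force between the arm and bail above 12 N).
It fails at once if the lid or its keeper is leaned on with more than 25 N (contact force between the arm and lid above 25 N).
It fails at once if something else on the bench or the case is shifted more than 20 mm (distance of any of bearing, grinder, screwdriver, grease_jar, brush_box, screw_tray, armature from where it was at the start of the episode above 0.02 m).
It also fails if it takes over 72 s, if anything falls off the work surface, if the arm or the gripper's body presses on something with over 40 N, if the wrist force passes 120 N, or if a joint passes its speed limit or range.

## Robot

A 6-joint arm with a two-finger parallel gripper is mounted at the origin on the work surface. World frame = base frame: x ahead of the robot, y to its left, z up, the work surface at z = 0. Lengths are in m, angles in rad, forces in N, time in s.
With the tool pointing down it reaches from about 0.375 to 0.9 m from the base axis. Payload 3.1 kg.
Tool frame: the origin (TCP) lies between the finger pads; the fingertips stand 22 mm ahead of it and the grasp point (between the pads) lies 3 mm ahead of it; z points along the fingers, y is the line along which they close (so a half turn about z gives the same grasp; the last joint's range is limited). The gripper opens to 87 mm and grips with 3 to 60 N. Pads are 19 mm wide; open, the fingers measure 117 mm over their backs; the gripper's body (75 mm by 190 mm) begins 51 mm behind the grasp point.
Start: joints at [0.974, 0.527, 1.433, -0, 1.181, -0.178], TCP at [0.254, 0.571, 0.245] pointing down, gripper open.
Joint ranges: [-3.08, 3.08], [-0.75, 2.2], [0.22, 2.44], [-1.43, 4.57], [0, 2.65], [-2.85, 2.85]. Speed limits (rad/s): [2.79, 2.79, 3.14, 3.14, 3.14, 3.14].

## Interface

Orientations are given as a unit quaternion [x, y, z, w].
In Python, from rig import robot gives the robot as it stands.
- The arm moves only by the tool move_arm, never from a script. Its argument "series" is text: rows parted by semicolons, each of 6 numbers parted by spaces: the shift along the tool's x, y, z in mm, then the turn, a rotation vector about the tool's x, y, z in degrees. In form: dx dy dz ax ay az; .... A call has 1 to 8 rows; each row is the pose to reach, as a shift and turn from the pose commanded when the call began, along the tool's axes at that moment; what a row does not reach only later rows make up. A row lasts 1/12 s, in which the tool goes at most 41.7 mm and 7.16 degrees, less where a joint would pass 70% of its speed; a pose out of reach is approached as far as the arm can. A call with a gripper value outside its range is refused whole. "jaw" is the opening, from 0 (shut) to 1 (fully open), set as the call begins (left out, the last holds). The fingers move at their own pace and stop on an object; "newtons" is the grip in N (left out, the last holds). Time passes only in rows, so rows that repeat a pose let the fingers close. It gives the time, the measured TCP pose, the force, the opening and the grip force at its end, in the units of the state.
- robot.get_obs(): the state, without advancing time (a new reading comes with each control period).
- robot.camera(name): name is "side" or "top" or "wrist"; returns a dict with "img" (480x640x3 uint8, red, green, blue), "mtx" (3x3 intrinsics, pixels), "world_to_cam" (4x4, takes a point from world to camera coordinates). Camera axes: x right, y down, z forward; pixel columns grow to the right and rows downward; lengths in m; the calibration is good to about 2 mm. The wrist camera is an equidistant fisheye: a pixel r from the principal point sees the ray r / f radians off the axis. A picture is of the moment at which its call begins. There is no depth.
- robot.hand_in(): hands the job in; it is judged then, once.
Trained networks look in a picture, given as the dict that the camera call returned (one of the last four; its "shot" number tells which), for a name from the list of things; names that differ only in an ending like _2 or _b are one class to them, and where a whole thing is asked for, a point or a joint stands for the part that bears it (a point fixed in the world has none). Each returns a list of dicts, best first, with "p" (0 to 1); they miss things now and then, are a little off and sometimes report something else, mostly with a low value. They report only what shows in the picture. A call takes as long as a camera call.
- robot.search_frame(picture, thing): "xyz" ([x, y, z] in m, in world coordinates, good to about 4 mm: the middle of the surface that is visible of it).
- robot.tip_of(picture, thing): "xyz" ([x, y, z] in m, in world coordinates, good to about 4 mm: a listed point, or the origin of a listed thing).
The state is a dict: "time": time; "q": joint angles; "joint_velocities": joint speeds; "joint_torque": joint torques, N m; "position": TCP position; "tool_rot": TCP orientation; "ft_force": force on the tool from outside, world axes, zero at the start; "moment": the same for the moment, N m; "grip_width": finger opening in m; "grip_force": force on a finger pad.
Only numpy, scipy, OpenCV 4.12 (cv2) and the standard library are available. Lean on these libraries where they do the work, as an engineer would, in place of code of your own. Each camera call takes 0.05 s, during which the arm holds its last target. There are 200 camera calls.

## Working session

There is one attempt and no reset: what is moved stays moved. The work goes in short steps, Python scripts to look and compute and a tool call to move; the robot and the scene stay as the last step left them, time stands still between calls to the robot, and variables do not carry over. Pictures are saved under pics/ and viewed, at most 10 in all, crops included, and the job is handed in when it is done.

Besides the shell and the picture viewer there is one more tool, called after "Emit:" by a JSON object that holds its "op" and its "data", one argument or row to a line. move_arm: Moves the arm, as the interface text tells. Its arguments: {"type":"object","properties":{"series":{"type":"string"},"jaw":{"type":"number"},"newtons":{"type":"number"}},"required":["series"]}

```bash
mkdir -p pics; cat > h.py <<'E'
from rig import robot
import numpy as np, cv2
from scipy.spatial.transform import Rotation as R
def look(names,cams=("top","side"),save=None):
    for c in cams:
        p=robot.camera(c)
        if save: cv2.imwrite(f"pics/{save}_{c}.png",p["img"][...,::-1])
        for n in names:
            r=robot.tip_of(p,n)[:2]
            print(c,n,[(np.round(np.array(d["xyz"])*1000,1).tolist(),round(d["p"],2)) for d in r])
E
python3 - <<'E'
from h import *
look(["case","shut_latch","pivot","lever_end","bail_pin","bail_bar","keeper_mount","keeper_lip","lid","bearing"],save="a")
o=robot.get_obs();print(o)
E
```

```text
top case [([683.0, 210.7, 1.8], 0.6)]
top shut_latch [([533.4, -239.7, 212.7], 0.8)]
top pivot [([574.2, -43.3, 208.6], 0.63), ([620.0, -54.8, 187.0], 0.56)]
top lever_end [([580.7, -43.8, 258.3], 0.64)]
top bail_pin [([574.9, -44.2, 224.9], 0.6)]
top bail_bar [([617.2, -54.3, 266.3], 0.59)]
top keeper_mount [([620.6, -53.8, 191.9], 0.75)]
top keeper_lip [([624.8, -49.3, 205.5], 0.67)]
top lid [([556.4, -245.2, 190.8], 0.85)]
top bearing [([553.6, -141.5, 185.8], 0.65), ([558.1, -245.9, 189.9], 0.4)]
side case [([558.4, -145.8, 0.7], 0.79)]
side shut_latch [([622.7, -56.0, 190.3], 0.23)]
side pivot [([556.8, -147.1, -2.9], 0.68), ([576.8, -46.6, 205.9], 0.62)]
side lever_end [([625.8, -54.2, 205.8], 0.73), ([583.8, -47.6, 255.2], 0.7)]
side bail_pin [([574.5, -42.9, 223.0], 0.76)]
side bail_bar [([618.6, -51.8, 263.3], 0.69)]
side keeper_mount [([624.1, -57.7, 186.2], 0.77), ([463.4, 282.7, 0.9], 0.36)]
side keeper_lip [([622.0, -56.4, 207.4], 0.72)]
side lid [([557.2, -244.2, 184.6], 0.98)]
side bearing [([552.5, -145.1, 192.1], 0.69)]
{'time': 1.1, 'q': array([ 9.73506708e-01,  5.27506084e-01,  1.43268146e+00, -1.27541590e-05,
        1.18139300e+00, -1.78499832e-01]), 'joint_velocities': array([-2.50368109e-03, -6.34270210e-04, -5.61951391e-04,  3.61207634e-04,
        3.32231473e-04,  6.03010726e-05]), 'joint_torque': array([ 1.08073837e-03, -4.40035379e+01, -1.76984650e+01,  6.33289805e-02,
        5.04160859e-02, -1.79372199e-05]), 'position': array([0.25412895, 0.57098954, 0.24455057]), 'tool_rot': array([2.07865680e-01, 9.78157379e-01, 3.37643297e-06, 7.75275437e-06]), 'ft_force': array([-0.24047165,  1.03850931, -1.16881598]), 'moment': array([ 0.01363123, -0.00239172,  0.06122455]), 'grip_force': 0.0, 'grip_width': 0.08726096415091356}
```

```bash
python3 - <<'E'
import cv2,numpy as np
a=cv2.imread("pics/a_top.png");b=cv2.imread("pics/a_side.png")
cv2.imwrite("pics/ab.png",np.hstack([cv2.resize(a,(400,300)),cv2.resize(b,(400,300))]))
E
```

```text
(no output)
```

View pics/a_side.png

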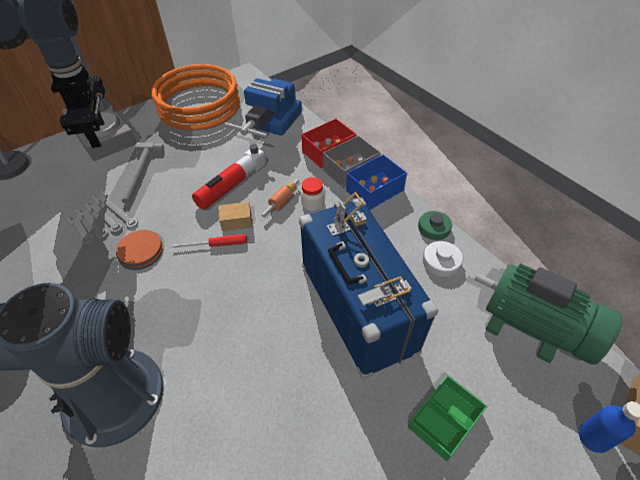

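View pics/a_top.png

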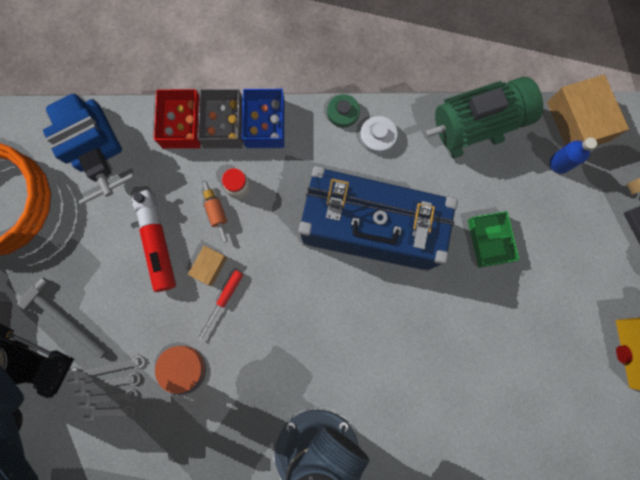

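Emit:
{"op": "move_arm", "data": {
  "series": "-20 -15 -40 0 0 -5; -50 -36 -80 0 0 -10; -80 -58 -95 0 0 -12; -110 -79 -95 0 0 -12; -140 -101 -95 0 0 -12; -170 -122 -95 0 0 -12; -195 -140 -95 0 0 -12; -210 -151 -95 0 0 -12",
  "jaw": 1,
  "newtons": 4
}}

```text
time: 1.77
position: [0.386, 0.3448, 0.3399]
tool_rot: [0.106, 0.994, -0.0, 0.001]
ft_force: [0.7, -0.3, -0.8]
grip_width: 0.0871
grip_force: 0.0
```

```bash
cat >> h.py <<'E'
def to(xyz=None,yaw=None,tilt=0):
    "print shift in tool axes to reach world xyz (mm)"
    o=robot.get_obs();M=R.from_quat(o["tool_rot"]).as_matrix()
    p=o["position"]*1000
    print("t",round(o["time"],2),"p",p.round(1),"ty ang",np.degrees(np.arctan2(M[1,1],M[0,1])).round(2),"tz",M[:,2].round(3),"F",o["ft_force"].round(2),"M",o["moment"].round(3),"w",round(o["grip_width"]*1000,1),"g",round(o["grip_force"],1))
    if xyz is not None: print("shift",(M.T@(np.array(xyz)-p)).round(1))
E
python3 -c "
from h import *
to([618,-53,335])"
```

```text
t 1.77 p [386.  344.8 339.9] ty ang 77.86 tz [ 0.001 -0.001 -1.   ] F [ 0.74 -0.33 -0.77] M [ 0.    -0.015  0.013] w 87.1 g 0.0
shift [-310.5 -340.1    5.5]
```

Emit:
{"op": "move_arm", "data": {
  "series": "-20 -22 5 0 0 0; -45 -49 5 0 0 0; -72 -79 5 0 0 0; -99 -108 5 0 0 0; -126 -138 5 0 0 0; -153 -168 5 0 0 0; -180 -197 5 0 0 0; -207 -227 5 0 0 0"
}}

```text
time: 2.43
position: [0.5406, 0.0808, 0.3348]
tool_rot: [0.105, 0.995, 0.0, 0.0]
ft_force: [0.7, 1.6, -0.1]
grip_width: 0.0872
grip_force: 0.0
```

Emit:
{"op": "move_arm", "data": {
  "series": "-26 -28 0 0 0 0; -52 -56 0 0 0 0; -75 -82 0 0 0 0; -93 -102 0 0 0 0; -102 -112 0 0 0 0; -103 -113 0 0 0 0; -103 -113 0 0 0 0"
}}

```text
time: 3.02
position: [0.6167, -0.0491, 0.3341]
tool_rot: [0.105, 0.994, 0.001, -0.001]
ft_force: [-0.6, 0.2, 0.2]
grip_width: 0.0876
grip_force: 0.0
```

```bash
python3 -c "
from h import *
to([618,-53,335])
look(['pivot','lever_end','bail_pin','bail_bar','keeper_mount','keeper_lip','shut_latch'],cams=('wrist','side'),save='b')
"
```

```text
t 3.02 p [616.7 -49.1 334.1] ty ang 77.96 tz [-0.001  0.001 -1.   ] F [-0.56  0.22  0.21] M [ 0.053 -0.033  0.001] w 87.6 g 0.0
shift [-2.1 -3.5 -0.9]
wrist pivot [([580.1, -43.4, 210.4], 0.92)]
wrist lever_end [([582.0, -46.5, 257.0], 0.76)]
wrist bail_pin [([575.3, -45.1, 209.0], 0.63), ([573.9, -42.2, 221.2], 0.6)]
wrist bail_bar [([615.9, -50.5, 263.4], 0.65), ([536.6, -240.5, 212.9], 0.31)]
wrist keeper_mount [([622.8, -55.3, 192.9], 0.65)]
wrist keeper_lip [([625.8, -54.2, 210.9], 0.86)]
wrist shut_latch [([531.5, -240.4, 209.6], 0.68)]
side pivot [([623.8, -55.4, 187.0], 0.34)]
side lever_end [([584.9, -48.7, 257.4], 0.68), ([553.3, -146.1, 190.3], 0.47)]
side bail_pin [([574.0, -43.5, 223.0], 0.7)]
side bail_bar [([617.6, -47.9, 263.5], 0.66)]
side keeper_mount [([622.9, -59.5, 188.3], 0.74)]
side keeper_lip [([624.1, -55.0, 205.4], 0.94)]
side shut_latch [([532.8, -242.3, 207.0], 0.73)]
```

View pics/b_wrist.png

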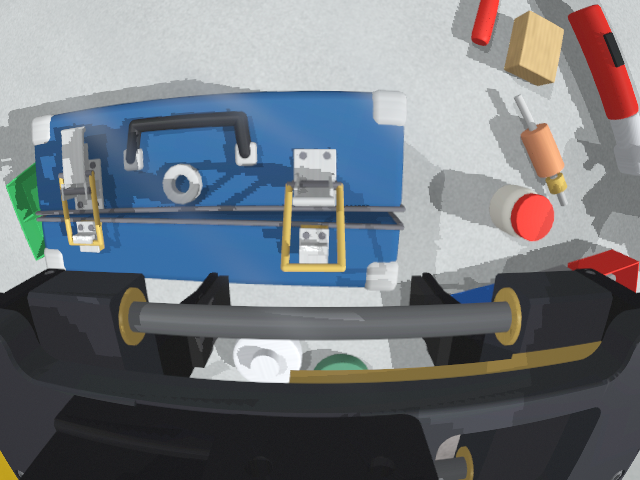

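Emit:
{"op": "move_arm", "data": {
  "series": "-1 -2 15 0 0 0; -2 -3.5 35 0 0 0; -2 -3.5 48 0 0 0; -2 -3.5 53 0 0 0; -2 -3.5 53 0 0 0; -2 -3.5 53 0 0 0"
}}

```text
time: 4.32
position: [0.6187, -0.0533, 0.2818]
tool_rot: [0.105, 0.995, -0.0, 0.0]
ft_force: [0.2, -0.4, 0.4]
grip_width: 0.087
grip_force: 0.0
```

```bash
python3 -c "
from h import *
to([618,-53,281])
look(['bail_bar','keeper_lip','pivot'],cams=('wrist','side'),save='c')
import cv2
a=cv2.imread('pics/c_wrist.png')[120:420,120:520];cv2.imwrite('pics/c1.png',cv2.resize(a,(800,600)))
"
```

```text
t 4.32 p [618.7 -53.3 281.8] ty ang 78.0 tz [ 0. -0. -1.] F [ 0.16 -0.38  0.43] M [0.054 0.003 0.015] w 87.0 g 0.0
shift [0.7 0.2 0.8]
wrist bail_bar [([618.6, -49.6, 261.6], 0.87)]
wrist keeper_lip [([623.3, -55.6, 208.6], 0.57)]
wrist pivot [([576.6, -43.7, 207.3], 0.72)]
side bail_bar [([620.4, -50.1, 263.0], 0.5)]
side keeper_lip [([624.2, -53.9, 206.2], 0.81)]
side pivot [([580.4, -45.7, 206.5], 0.62)]
```

View pics/c1.png

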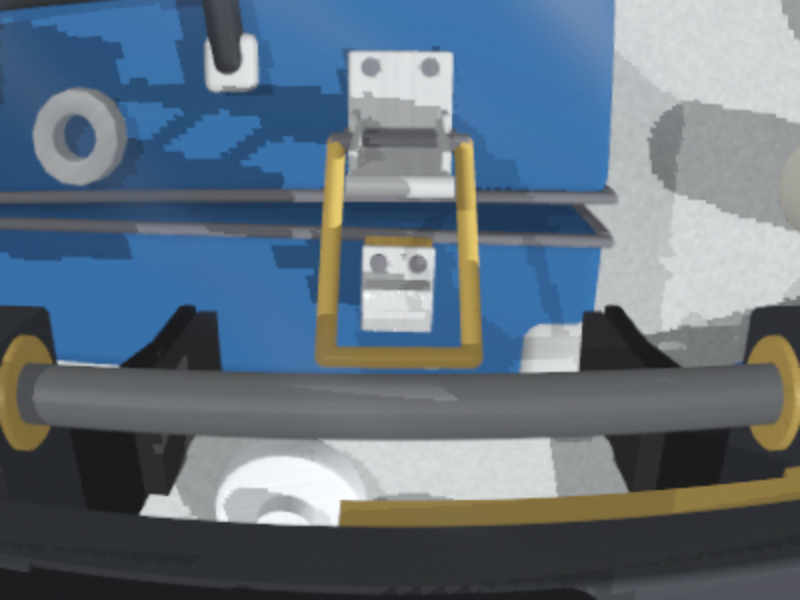

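```bash
cat >> h.py <<'E'
def proj(p,X):
    c=p["world_to_cam"]@np.append(np.array(X)/1000,1); c=c[:3]
    K=p["mtx"]; r=np.hypot(c[0],c[1]); th=np.arctan2(r,c[2])
    return np.array([K[0,2]+K[0,0]*th*c[0]/r,K[1,2]+K[1,1]*th*c[1]/r])
E
python3 -c "
from h import *
p=robot.camera('wrist')
for x,z in ((0,265),(-4,265),(4,265),(0,261),(0,269)): print(x,z,proj(p,[618+x*.978,-53-x*.208,z]).round(1))
print(proj(p,[577,-45,210]),proj(p,[577+45.8,-45-9.7,190]))
"
```

```text
0 265 [320.  297.1]
-4 265 [320.  289.2]
4 265 [320.  304.9]
0 261 [320.  293.7]
0 269 [320.  300.7]
[318.87884322 190.97504158] [319.00915507 257.96918106]
```

Emit:
{"op": "move_arm", "data": {
  "series": "0 0 2 0 0 0; 0 0 2 0 0 0; 0 0 2 0 0 0; 0 0 2 0 0 0; 0 0 2 0 0 0; 0 0 2 0 0 0",
  "jaw": 0.3,
  "newtons": 5
}}

```text
time: 5.27
position: [0.6184, -0.0532, 0.2796]
tool_rot: [0.104, 0.995, -0.0, 0.0]
ft_force: [0.5, 0.3, 0.1]
grip_width: 0.0548
grip_force: 0.0
```

```bash
python3 -c "
from h import *
to()"
```

```text
t 5.27 p [618.4 -53.2 279.6] ty ang 78.0 tz [ 0. -0. -1.] F [0.46 0.28 0.13] M [0.045 0.036 0.04 ] w 54.8 g 0.0
```

Emit:
{"op": "move_arm", "data": {
  "series": "0 0 0 0 0 0; 0 0 0 0 0 0; 0 0 0 0 0 0; 0 0 0 0 0 0; 0 0 0 0 0 0; 0 0 0 0 0 0"
}}

```text
time: 5.77
position: [0.6184, -0.0534, 0.2796]
tool_rot: [0.105, 0.995, -0.0, 0.0]
ft_force: [-1.1, -1.3, 0.5]
grip_width: 0.0387
grip_force: 5.0
```

Emit:
{"op": "move_arm", "data": {
  "series": "0 0 0 0 0 0; 0 0 0 0 0 0; 0 0 0 0 0 0"
}}

```text
time: 6.02
position: [0.6184, -0.0534, 0.2796]
tool_rot: [0.105, 0.995, -0.0, 0.0]
ft_force: [0.3, -0.9, 1.0]
grip_width: 0.0381
grip_force: 5.0
```

Emit:
{"op": "move_arm", "data": {
  "series": "-3 0 2.5 0 0 0; -6.5 0 6 0 0 0; -9.5 0 10 0 0 0; -12.5 0 14 0 0 0; -14 0 18 0 0 0; -15.5 0 23 0 0 0; -16 0 28 0 0 0; -16 0 28 0 0 0"
}}

```text
time: 6.68
position: [0.635, -0.0569, 0.2506]
tool_rot: [0.105, 0.995, -0.0, 0.001]
ft_force: [1.6, -1.6, 1.8]
grip_width: 0.0385
grip_force: 5.0
```

```bash
python3 -c "
from h import *
to()
look(['bail_bar','bail_pin','lever_end','keeper_lip'],cams=('wrist','side'),save='d')
a=cv2.imread('pics/d_wrist.png')[120:420,120:520];cv2.imwrite('pics/d1.png',cv2.resize(a,(800,600)))
"
```

```text
t 6.68 p [635.  -56.9 250.6] ty ang 78.0 tz [ 0.002 -0.    -1.   ] F [ 1.56 -1.65  1.76] M [-0.326 -0.302  0.011] w 38.5 g 5.0
wrist bail_bar [([634.2, -54.3, 235.5], 0.68), ([678.9, 211.3, 1.3], 0.63)]
wrist bail_pin [([578.4, -42.2, 221.3], 0.7), ([637.2, -54.3, 233.6], 0.48)]
wrist lever_end [([590.3, -52.0, 255.3], 0.9)]
wrist keeper_lip [([623.9, -55.2, 209.8], 0.78)]
side bail_bar [([633.2, -53.6, 232.4], 0.52)]
side bail_pin [([576.3, -42.2, 223.7], 0.7)]
side lever_end [([589.5, -47.7, 254.6], 0.74)]
side keeper_lip [([623.3, -55.0, 210.1], 0.69)]
```

View pics/d1.png

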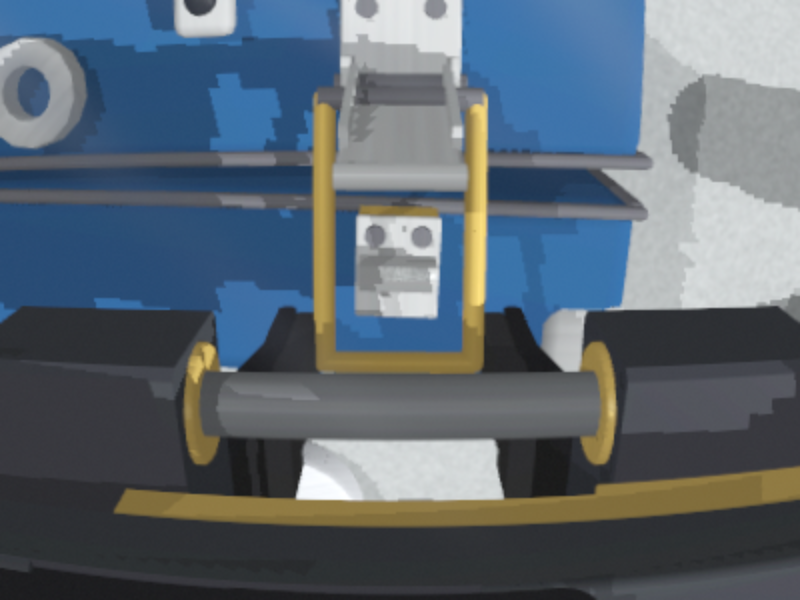

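Emit:
{"op": "move_arm", "data": {
  "series": "0 0 4 0 0 0; 0 0 9 0 0 0; 0 0 14 0 0 0; 0 0 18 0 0 0; 0 0 20 0 0 0; 0 0 20 0 0 0"
}}

```text
time: 7.68
position: [0.6331, -0.0564, 0.2302]
tool_rot: [0.104, 0.995, 0.0, -0.002]
ft_force: [1.0, -2.5, -0.7]
grip_width: 0.0386
grip_force: 5.0
```

```bash
python3 -c "
from h import *
to()
look(['bail_bar','keeper_lip'],cams=('wrist','side'))
"
```

```text
t 7.68 p [633.1 -56.4 230.2] ty ang 78.01 tz [-0.003  0.001 -1.   ] F [ 1.   -2.51 -0.7 ] M [-0.536 -0.118  0.021] w 38.6 g 5.0
wrist bail_bar [([634.4, -55.6, 213.5], 0.56)]
wrist keeper_lip [([623.2, -59.3, 207.1], 0.57)]
side bail_bar [([634.3, -52.5, 214.5], 0.58)]
side keeper_lip [([622.0, -54.2, 205.6], 0.82)]
```

Emit:
{"op": "move_arm", "data": {
  "series": "0 0 1.5 0 0 0; 0 0 3 0 0 0; 0 0 4 0 0 0; 0 0 5 0 0 0; 0 0 5 0 0 0"
}}

```text
time: 8.4
position: [0.6335, -0.0564, 0.2262]
tool_rot: [0.104, 0.995, 0.0, -0.001]
ft_force: [-1.7, -2.5, 0.0]
grip_width: 0.0382
grip_force: 5.0
```

Emit:
{"op": "move_arm", "data": {
  "series": "0 0 0.7 0 0 0; 0 0 1.4 0 0 0; 0 0 1.5 0 0 0"
}}

```text
time: 8.65
position: [0.6336, -0.0564, 0.2248]
tool_rot: [0.104, 0.995, 0.0, -0.001]
ft_force: [-2.9, -2.5, 0.5]
grip_width: 0.0381
grip_force: 5.0
```

Emit:
{"op": "move_arm", "data": {
  "series": "0 0 0.7 0 0 0; 0 0 1.4 0 0 0; 0 0 1.5 0 0 0"
}}

```text
time: 8.9
position: [0.6338, -0.0565, 0.2237]
tool_rot: [0.104, 0.995, 0.0, -0.0]
ft_force: [-4.6, -2.9, 2.9]
grip_width: 0.0385
grip_force: 5.0
```

```bash
python3 -c "
from h import *
to()
look(['bail_bar','keeper_lip','lever_end','bail_pin','keeper_mount','pivot'],cams=('wrist','side'),save='e')
a=cv2.imread('pics/e_wrist.png')[120:420,120:520];b=cv2.imread('pics/e_side.png')[180:270,290:410]
cv2.imwrite('pics/e1.png',np.vstack([cv2.resize(a,(400,300)),cv2.resize(b,(400,300),interpolation=3)]))
"
```

```text
t 8.9 p [633.8 -56.5 223.7] ty ang 78.01 tz [-0.001  0.    -1.   ] F [-4.58 -2.92  2.91] M [-0.435  0.646  0.038] w 38.5 g 5.0
wrist bail_bar [([634.8, -55.5, 205.5], 0.7)]
wrist keeper_lip [([622.4, -55.3, 210.2], 0.93)]
wrist lever_end [([594.5, -49.6, 253.1], 0.56)]
wrist bail_pin [([578.8, -45.6, 220.3], 0.64)]
wrist keeper_mount [([620.9, -51.6, 189.2], 0.88)]
wrist pivot [([579.7, -42.7, 208.2], 0.76)]
side bail_bar [([634.8, -54.6, 203.1], 0.41)]
side keeper_lip [([624.1, -55.1, 207.7], 0.83)]
side lever_end [([593.6, -48.3, 253.1], 0.8)]
side bail_pin [([579.5, -42.1, 224.7], 0.61)]
side keeper_mount [([625.5, -55.7, 190.1], 0.57)]
side pivot [([580.9, -46.0, 208.8], 0.96)]
```

View pics/e1.png

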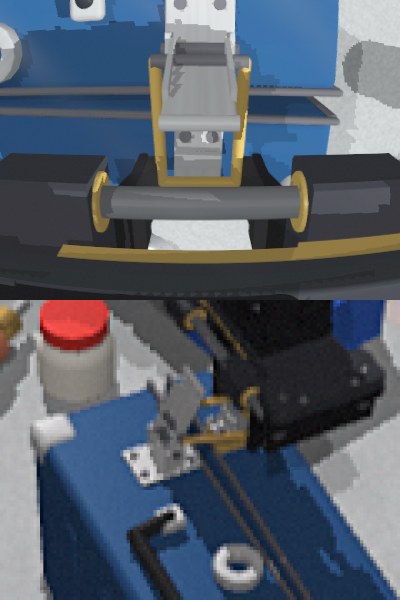

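Emit:
{"op": "move_arm", "data": {
  "series": "1 0 0 0 0 0; 2 0 0 0 0 0; 3 0 0 0 0 0; 3 0 0 0 0 0; 3 0 0 0 0 0"
}}

```text
time: 10.02
position: [0.6329, -0.0563, 0.2239]
tool_rot: [0.105, 0.995, -0.0, 0.002]
ft_force: [2.4, -4.1, -1.7]
grip_width: 0.0383
grip_force: 5.0
```

Emit:
{"op": "move_arm", "data": {
  "series": "0 0 0.5 0 0 0; 0 0 1 0 0 0; 0 0 1 0 0 0"
}}

```text
time: 10.27
position: [0.6326, -0.0563, 0.2236]
tool_rot: [0.104, 0.995, -0.0, 0.002]
ft_force: [3.6, -3.8, 3.1]
grip_width: 0.0383
grip_force: 5.0
```

Emit:
{"op": "move_arm", "data": {
  "series": "0 0 0.5 0 0 0; 0 0 1 0 0 0; 0 0 1 0 0 0"
}}

```text
time: 10.52
position: [0.6323, -0.0562, 0.223]
tool_rot: [0.104, 0.995, -0.0, 0.002]
ft_force: [3.8, -3.2, 5.7]
grip_width: 0.0387
grip_force: 5.0
```

Emit:
{"op": "move_arm", "data": {
  "series": "0 0 -1 0 0 0; 0 0 -2 0 0 0; 0 0 -2.5 0 0 0; 0 0 -2.5 0 0 0"
}}

```text
time: 10.85
position: [0.6306, -0.0559, 0.2235]
tool_rot: [0.104, 0.995, 0.0, -0.001]
ft_force: [2.0, -2.4, -0.9]
grip_width: 0.0382
grip_force: 5.0
```

```bash
python3 -c "
from h import *
to()
look(['bail_bar','keeper_lip'],cams=('wrist','side'))
"
```

```text
t 10.85 p [630.6 -55.9 223.5] ty ang 78.01 tz [-0.001  0.    -1.   ] F [ 2.04 -2.45 -0.92] M [-0.573 -0.429  0.032] w 38.2 g 5.0
wrist bail_bar [([632.0, -55.7, 207.7], 0.6), ([623.7, -53.0, 192.0], 0.57)]
wrist keeper_lip [([624.4, -54.9, 208.8], 0.91)]
side bail_bar [([634.2, -52.8, 205.6], 0.64)]
side keeper_lip [([625.8, -55.9, 208.6], 0.7)]
```

Emit:
{"op": "move_arm", "data": {
  "series": "0.7 0 0 0 0 0; 1.4 0 0 0 0 0; 2.1 0 0 0 0 0; 2.8 0 0 0 0 0; 3 0 0 0 0 0; 3 0 0 0 0 0"
}}

```text
time: 11.65
position: [0.628, -0.0553, 0.2241]
tool_rot: [0.104, 0.995, -0.0, -0.0]
ft_force: [2.4, -3.1, -0.4]
grip_width: 0.0384
grip_force: 5.0
```

Emit:
{"op": "move_arm", "data": {
  "series": "0.7 0 0 0 0 0; 1.4 0 0 0 0 0; 1.5 0 0 0 0 0; 1.5 0 0 0 0 0"
}}

```text
time: 11.98
position: [0.6265, -0.055, 0.224]
tool_rot: [0.104, 0.995, 0.0, -0.0]
ft_force: [2.4, -3.5, -1.2]
grip_width: 0.0387
grip_force: 5.0
```

```bash
python3 -c "
from h import *
to()
look(['bail_bar','keeper_lip'],cams=('wrist','side'))
"
```

```text
t 11.98 p [626.5 -55.  224. ] ty ang 78.01 tz [-0.  0. -1.] F [ 2.37 -3.46 -1.21] M [-0.672 -0.417 -0.023] w 38.7 g 5.0
wrist bail_bar [([631.8, -52.8, 207.1], 0.95)]
wrist keeper_lip [([623.4, -56.9, 208.8], 0.75)]
side bail_bar [([630.6, -53.4, 205.7], 0.49)]
side keeper_lip [([627.5, -58.7, 208.5], 0.67)]
```

Emit:
{"op": "move_arm", "data": {
  "series": "0.5 0 0.2 0 0 0; 1 0 0.3 0 0 0; 1.5 0 0.3 0 0 0; 1.5 0 0.3 0 0 0"
}}

```text
time: 12.62
position: [0.6252, -0.0547, 0.2238]
tool_rot: [0.104, 0.995, -0.0, 0.0]
ft_force: [1.8, -4.5, -1.1]
grip_width: 0.0387
grip_force: 5.0
```

Emit:
{"op": "move_arm", "data": {
  "series": "0.5 0 0 0 0 0; 1 0 0 0 0 0; 1.5 0 0 0 0 0; 1.5 0 0 0 0 0"
}}

```text
time: 12.95
position: [0.6237, -0.0544, 0.2238]
tool_rot: [0.104, 0.995, -0.0, 0.0]
ft_force: [2.9, -4.1, -1.6]
grip_width: 0.0383
grip_force: 5.0
```

Emit:
{"op": "move_arm", "data": {
  "series": "0.5 -0.4 0 0 0 0; 1 -0.8 0 0 0 0; 1.5 -1 0 0 0 0; 1.5 -1 0 0 0 0"
}}

```text
time: 13.28
position: [0.6227, -0.0544, 0.2239]
tool_rot: [0.105, 0.995, 0.001, 0.001]
ft_force: [5.4, -1.4, -2.6]
grip_width: 0.0386
grip_force: 5.0
```

```bash
python3 -c "
from h import *
to()
look(['bail_bar','keeper_lip','lever_end','keeper_mount'],cams=('wrist','side'),save='f')
a=cv2.imread('pics/f_wrist.png')[150:330,200:440];b=cv2.imread('pics/f_side.png')[180:240,320:400]
cv2.imwrite('pics/f1.png',np.vstack([cv2.resize(a,(400,300)),cv2.resize(b,(400,300),interpolation=3)]))
"
```

```text
t 13.28 p [622.7 -54.4 223.9] ty ang 77.99 tz [ 0.002  0.001 -1.   ] F [ 5.39 -1.36 -2.64] M [-0.307 -0.868  0.029] w 38.6 g 5.0
wrist bail_bar []
wrist keeper_lip [([623.9, -57.4, 210.1], 0.9), ([557.0, -42.3, 251.3], 0.69)]
wrist lever_end [([558.3, -43.7, 252.9], 0.65)]
wrist keeper_mount [([622.0, -52.8, 190.2], 0.71), ([624.0, -57.8, 206.3], 0.5)]
side bail_bar [([622.4, -47.5, 207.4], 0.67)]
side keeper_lip [([624.3, -54.1, 207.3], 0.56)]
side lever_end [([560.9, -40.3, 254.0], 0.46)]
side keeper_mount [([620.6, -57.0, 189.9], 0.59)]
```

View pics/f1.png

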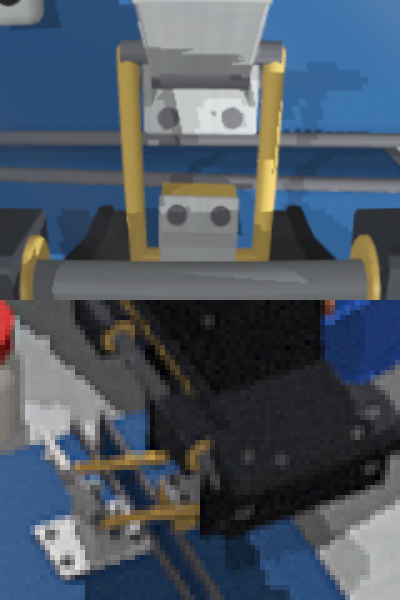

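Emit:
{"op": "move_arm", "data": {
  "series": "0.4 0 0 0 0 0; 0.8 0 0 0 0 0; 0.8 0 0 0 0 0"
}}

```text
time: 14.03
position: [0.6224, -0.0543, 0.2239]
tool_rot: [0.105, 0.995, 0.001, 0.001]
ft_force: [6.4, -1.6, -1.8]
grip_width: 0.0388
grip_force: 5.0
```

Emit:
{"op": "move_arm", "data": {
  "series": "-0.5 0 0 0 0 0; -0.8 0 0 0 0 0; -0.8 0 0 0 0 0; -0.8 0 0 0 0 0; -0.8 0 0 0 0 0; -0.8 0 0 0 0 0",
  "jaw": 0.7
}}

```text
time: 14.53
position: [0.6216, -0.0547, 0.2236]
tool_rot: [0.104, 0.995, 0.0, -0.001]
ft_force: [-0.2, 0.2, 0.5]
grip_width: 0.0594
grip_force: 0.0
```

```bash
python3 -c "
from h import *
to()
"
```

```text
t 14.53 p [621.6 -54.7 223.6] ty ang 78.01 tz [-0.001  0.    -1.   ] F [-0.24  0.21  0.51] M [ 0.023  0.027 -0.005] w 59.4 g 0.0
```

Emit:
{"op": "move_arm", "data": {
  "series": "0 0 -5 0 0 0; 0 0 -15 0 0 0; 0 0 -30 0 0 0; 0 0 -50 0 0 0; 0 0 -70 0 0 0; 0 0 -77 0 0 0; 0 0 -77 0 0 0"
}}

```text
time: 15.12
position: [0.6235, -0.0554, 0.304]
tool_rot: [0.104, 0.995, -0.0, 0.003]
ft_force: [0.5, 0.8, 0.6]
grip_width: 0.0609
grip_force: 0.0
```

Emit:
{"op": "move_arm", "data": {
  "series": "0 0 0 0 0 0; 0 0 0 0 0 0; 0 0 0 0 0 0; 0 0 0 0 0 0; 0 0 0 0 0 0; 0 0 0 0 0 0; 0 0 0 0 0 0; 0 0 0 0 0 0",
  "jaw": 0,
  "newtons": 10
}}

```text
time: 15.78
position: [0.6221, -0.055, 0.3006]
tool_rot: [0.105, 0.995, 0.0, -0.0]
ft_force: [-0.2, 0.2, -0.1]
grip_width: 0.0155
grip_force: 0.0
```

```bash
python3 -c "
from h import *
to()
look(['bail_bar','keeper_lip','lever_end','bail_pin','pivot'],cams=('wrist','side'),save='g')
a=cv2.imread('pics/g_wrist.png')[150:330,200:440];b=cv2.imread('pics/g_side.png')[180:240,320:400]
cv2.imwrite('pics/g1.png',np.vstack([cv2.resize(a,(400,300)),cv2.resize(b,(400,300),interpolation=3)]))
"
```

```text
t 15.78 p [622.1 -55.  300.6] ty ang 78.0 tz [-0.  0. -1.] F [-0.16  0.19 -0.14] M [0.01  0.    0.018] w 15.5 g 0.0
wrist bail_bar []
wrist keeper_lip [([624.6, -55.7, 208.8], 0.58)]
wrist lever_end [([561.0, -44.8, 254.3], 0.94)]
wrist bail_pin [([567.0, -40.5, 220.4], 0.79)]
wrist pivot [([578.6, -43.7, 206.9], 0.7), ([561.3, -41.4, 250.9], 0.33)]
side bail_bar [([624.9, -50.4, 205.9], 0.62)]
side keeper_lip [([625.6, -54.8, 207.9], 0.75)]
side lever_end [([560.0, -38.3, 254.3], 0.51)]
side bail_pin [([566.7, -40.6, 220.8], 0.45)]
side pivot [([580.7, -47.6, 206.2], 0.98), ([504.9, 413.5, 2.2], 0.58)]
```

View pics/g1.png

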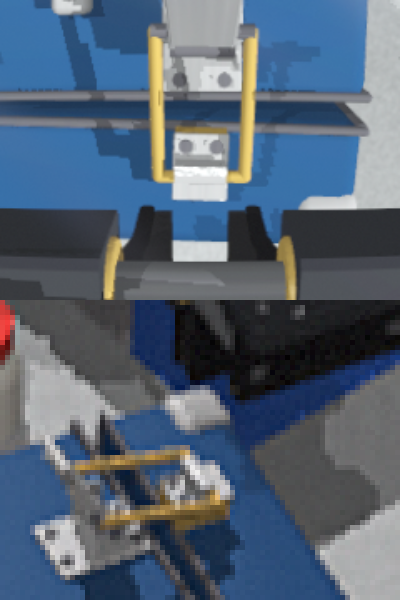

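Emit:
{"op": "move_arm", "data": {
  "series": "10 0 0 0 0 0; 22 0 0 0 0 0; 34 0 5 0 0 0; 43 0 12 0 0 0; 46.5 0 20 0 0 0; 46.5 0 26 0 0 0; 46.5 0 26 0 0 0; 46.5 0 26 0 0 0"
}}

```text
time: 17.05
position: [0.5771, -0.0455, 0.2743]
tool_rot: [0.105, 0.995, 0.0, -0.0]
ft_force: [0.3, -0.7, 0.4]
grip_width: 0.0005
grip_force: 0.0
```

```bash
python3 -c "
from h import *
to()
look(['lever_end'],cams=('wrist','side'),save='i')
a=cv2.imread('pics/i_wrist.png')[120:420,120:520];cv2.imwrite('pics/i1.png',cv2.resize(a,(800,600)))
"
```

```text
t 17.05 p [577.1 -45.5 274.3] ty ang 78.0 tz [-0.  0. -1.] F [ 0.28 -0.73  0.37] M [ 0.052 -0.031  0.003] w 0.5 g 0.0
wrist lever_end [([559.8, -43.0, 253.1], 0.81)]
side lever_end [([558.0, -42.7, 254.2], 0.59)]
```

View pics/i1.png

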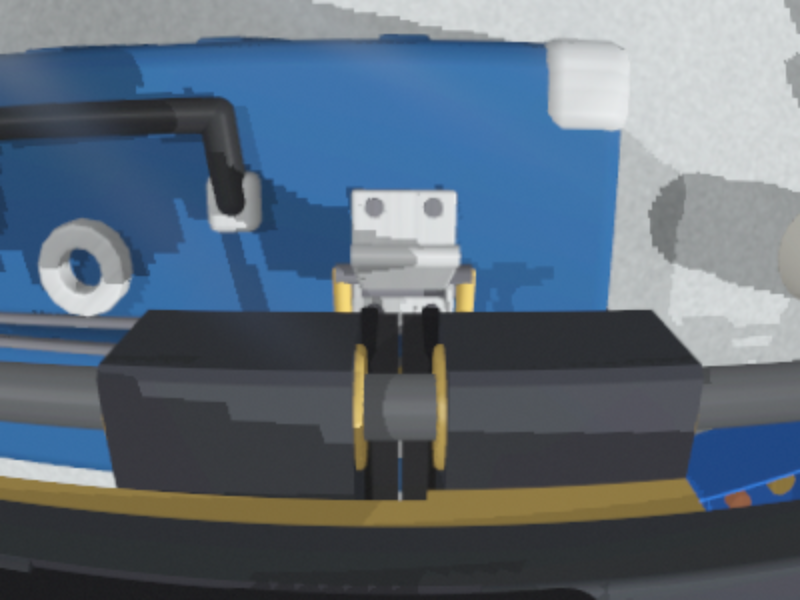

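Emit:
{"op": "move_arm", "data": {
  "series": "1.5 0 1 0 0 0; 3.4 0 2.4 0 0 0; 5.5 0 3.5 0 0 0; 8 0 4.6 0 0 0; 10.3 0 5.8 0 0 0; 10.3 0 5.8 0 0 0"
}}

```text
time: 17.75
position: [0.5668, -0.0433, 0.2692]
tool_rot: [0.105, 0.995, -0.0, 0.001]
ft_force: [1.3, 0.5, 0.7]
grip_width: 0.0002
grip_force: 0.7
```

Emit:
{"op": "move_arm", "data": {
  "series": "1.8 0 1.3 0 0 0; 3.5 0 2.6 0 0 0; 5.3 0 3.9 0 0 0; 7 0 5.2 0 0 0; 7 0 5.2 0 0 0"
}}

```text
time: 18.17
position: [0.5598, -0.0418, 0.264]
tool_rot: [0.104, 0.995, -0.0, 0.001]
ft_force: [3.1, 0.7, 3.9]
grip_width: 0.0005
grip_force: 2.2
```

```bash
python3 -c "
from h import *
to()
look(['lever_end','bail_bar','bail_pin'],cams=('wrist','side'))
"
```

```text
t 18.17 p [559.8 -41.8 264. ] ty ang 78.01 tz [ 0.001 -0.    -1.   ] F [3.1  0.72 3.93] M [ 0.023 -0.366  0.006] w 0.5 g 2.2
wrist lever_end [([549.3, -39.1, 245.2], 0.58), ([606.2, 263.7, 1.4], 0.37)]
wrist bail_bar []
wrist bail_pin [([563.6, -41.3, 215.2], 0.9), ([619.8, -56.7, 209.2], 0.16)]
side lever_end []
side bail_bar [([620.4, -51.1, 204.9], 0.53)]
side bail_pin [([566.5, -40.5, 219.2], 0.46)]
```

Emit:
{"op": "move_arm", "data": {
  "series": "1.5 0 1.5 0 0 0; 3 0 3 0 0 0; 4.5 0 4.7 0 0 0; 5.8 0 6.3 0 0 0; 5.8 0 6.3 0 0 0"
}}

```text
time: 18.98
position: [0.5535, -0.0404, 0.2572]
tool_rot: [0.104, 0.995, 0.0, -0.001]
ft_force: [2.2, 0.1, 4.5]
grip_width: 0.0003
grip_force: 2.0
```

Emit:
{"op": "move_arm", "data": {
  "series": "1.2 0 1.8 0 0 0; 2.3 0 3.7 0 0 0; 3.4 0 5.6 0 0 0; 4.3 0 7.4 0 0 0; 4.3 0 7.4 0 0 0"
}}

```text
time: 19.4
position: [0.5488, -0.0394, 0.2492]
tool_rot: [0.104, 0.995, 0.0, -0.001]
ft_force: [0.7, 0.1, 2.1]
grip_width: 0.0005
grip_force: 1.1
```

```bash
python3 -c "
from h import *
to()
look(['lever_end','bail_bar','bail_pin'],cams=('wrist','side'))
"
```

```text
t 19.4 p [548.8 -39.4 249.2] ty ang 78.01 tz [-0.003  0.001 -1.   ] F [0.73 0.09 2.12] M [ 0.079 -0.033  0.082] w 0.5 g 1.1
wrist lever_end [([535.8, -33.4, 229.4], 0.56)]
wrist bail_bar []
wrist bail_pin []
side lever_end [([535.4, -37.3, 228.6], 0.51)]
side bail_bar []
side bail_pin [([558.5, -41.0, 210.9], 0.53)]
```

Emit:
{"op": "move_arm", "data": {
  "series": "0.8 0 2 0 0 0; 1.5 0 4 0 0 0; 2.2 0 6 0 0 0; 2.8 0 8 0 0 0; 2.8 0 8 0 0 0"
}}

```text
time: 20.22
position: [0.5466, -0.039, 0.2413]
tool_rot: [0.104, 0.995, 0.0, -0.001]
ft_force: [-0.3, -0.3, 0.7]
grip_width: 0.0007
grip_force: 0.1
```

```bash
python3 -c "
from h import *
to()
look(['lever_end','bail_bar','bail_pin'],cams=('wrist','side'))
"
```

```text
t 20.22 p [546.6 -39.  241.3] ty ang 78.0 tz [-0.001  0.    -1.   ] F [-0.26 -0.27  0.65] M [ 0.023  0.013 -0.026] w 0.7 g 0.1
wrist lever_end [([531.9, -37.5, 219.1], 0.56), ([464.0, 283.2, 4.0], 0.38)]
wrist bail_bar []
wrist bail_pin []
side lever_end [([531.5, -33.6, 220.0], 0.65)]
side bail_bar []
side bail_pin [([462.5, 280.9, 2.7], 0.61), ([561.0, -43.6, 210.8], 0.55)]
```

Emit:
{"op": "move_arm", "data": {
  "series": "0 0 2 0 0 0; 0 0 4 0 0 0; 0 0 5 0 0 0; 0 0 5 0 0 0"
}}

```text
time: 20.95
position: [0.5468, -0.039, 0.2366]
tool_rot: [0.104, 0.995, 0.0, -0.0]
ft_force: [0.7, -0.1, 0.0]
grip_width: 0.0007
grip_force: 0.0
```

Emit:
{"op": "move_arm", "data": {
  "series": "0 0 1 0 0 0; 0 0 2 0 0 0; 0 0 2 0 0 0"
}}

```text
time: 21.2
position: [0.5469, -0.0391, 0.2348]
tool_rot: [0.104, 0.995, 0.0, -0.0]
ft_force: [-0.0, 0.1, 0.1]
grip_width: 0.0006
grip_force: 0.0
```

Emit:
{"op": "move_arm", "data": {
  "series": "0 0 1 0 0 0; 0 0 2 0 0 0; 0 0 2 0 0 0"
}}

```text
time: 21.45
position: [0.5471, -0.0391, 0.2338]
tool_rot: [0.104, 0.995, -0.0, 0.0]
ft_force: [-0.2, -0.4, 5.0]
grip_width: 0.0005
grip_force: 2.3
```

Emit:
{"op": "move_arm", "data": {
  "series": "0 0 -6 0 0 0; 0 0 -20 0 0 0; 0 0 -45 0 0 0; 0 0 -75 0 0 0; 0 0 -100 0 0 0; 0 0 -110 0 0 0; 0 0 -110 0 0 0"
}}

```text
time: 22.03
position: [0.5485, -0.0394, 0.346]
tool_rot: [0.104, 0.995, -0.001, 0.003]
ft_force: [-0.4, -0.5, -0.1]
grip_width: 0.0005
grip_force: 0.0
```

```bash
python3 -c "
from h import *
to()
look(['lever_end','bail_bar','bail_pin','keeper_lip','keeper_mount'],cams=('wrist','side'),save='k')
a=cv2.imread('pics/k_wrist.png')[100:340,150:470];b=cv2.imread('pics/k_side.png')[180:315,290:470]
cv2.imwrite('pics/k1.png',np.vstack([cv2.resize(a,(400,300)),cv2.resize(b,(400,300),interpolation=3)]))
"
```

```text
t 22.03 p [548.5 -39.4 346. ] ty ang 78.01 tz [ 0.006 -0.002 -1.   ] F [-0.39 -0.49 -0.07] M [-0.021 -0.034  0.052] w 0.5 g 0.0
wrist lever_end [([531.1, -37.7, 210.8], 0.62)]
wrist bail_bar [([461.6, 282.5, 3.9], 0.32)]
wrist bail_pin [([560.5, -38.7, 205.6], 0.65)]
wrist keeper_lip []
wrist keeper_mount []
side lever_end [([531.7, -34.9, 211.0], 0.72), ([359.0, 248.4, 3.1], 0.53)]
side bail_bar [([504.7, 415.6, 0.7], 0.55), ([623.9, -48.2, 204.1], 0.42)]
side bail_pin [([559.2, -40.7, 204.7], 0.74), ([674.1, 209.0, 0.9], 0.17)]
side keeper_lip [([620.4, -56.2, 205.0], 0.95)]
side keeper_mount [([622.5, -53.5, 189.9], 0.74), ([606.7, 265.7, 0.3], 0.33)]
```

View pics/k1.png

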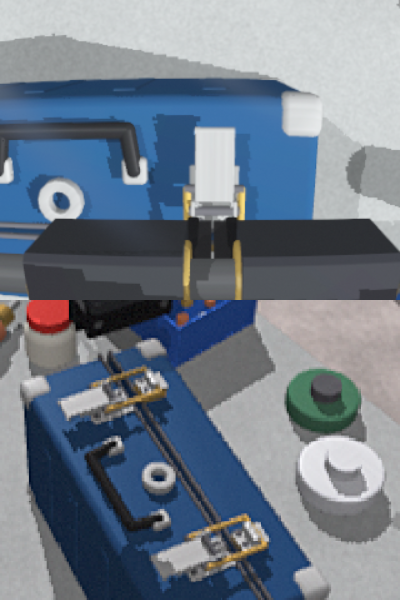

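The picture shows both latches looking the same: lever flat at (95,400) like the fastened one at (190,555), and the bail hooked on its keeper. The robot is clear of everything, so I'm handing in.

```bash
python3 -c "
from rig import robot
print(robot.hand_in())"
```

```text
the job is handed in; nothing more can be done
None
```

The open latch is fastened: the bail is hooked under the keeper's lip, and the lever snapped over centre and lies flat like the other one. I let go of everything and handed the job in after about 22 s; the hand-in returned no verdict, and how far the lid was drawn in was not measured.

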